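# Load the graded bead jars and lift the carrier level

### The job

Make up the set of bead jars for the grafting bench: put the yellow-lidded jar upright, all the way down in pocket 3 (three dots) of the white carrier and let go of it, and only then do the same with the blue-lidded jar in pocket 4 (four dots). Then take the carrier by its orange T-handle, lift it about 10 cm clear of the bench and finish while still holding it there, level and steady, with all four jars in their pockets. Keep jars and carrier upright throughout and leave the red-lidded jar and the other things on the bench where they are.

Things in the scene. Friction and masses are not known exactly. Their poses are not given: they have to be found in the camera images.
- carrier: loose white carrier tray, 76 (its x) x 252 (its y) x 30 mm high, about 0.4 kg without jars. Origin: centre of its underside, z up. Four round pockets in a row along y, 36 mm across, 22 mm deep (floor 8 mm above the underside), mouths bevelled 3 mm, at y = +100, +52, -52, -100 mm: pockets 1 to 4, numbered by black dots on the top face at the -x edge. 3 and 4 start empty
- handle: the carrier's fixed T-handle, part of the carrier. Origin: centre of the carrier's top face (30 mm above its underside). A 12 mm steel post carries a orange crossbar, 44 mm long along the carrier's y, 16 mm wide along its x, 16 mm high; bar centre 76 mm above this origin. Grip the bar across its 16 mm width
- pocket1 (a point): centre of the floor of pocket 1 (1 dot), at y = 100 mm in the carrier's frame, 22 mm below the mouth; axes as the carrier's
- pocket2 (a point): centre of the floor of pocket 2 (2 dots), at y = 52 mm in the carrier's frame, 22 mm below the mouth; axes as the carrier's
- pocket3 (a point): centre of the floor of pocket 3 (3 dots), at y = -52 mm in the carrier's frame, 22 mm below the mouth; axes as the carrier's
- pocket4 (a point): centre of the floor of pocket 4 (4 dots), at y = -100 mm in the carrier's frame, 22 mm below the mouth; axes as the carrier's
- jar1: closed clear bead jar, 32 mm across (lid and body alike), 66 mm high (the top 20 mm is the lid), about 60 g; white lid; already in pocket 1. Origin: centre of its underside, z up
- jar2: closed clear bead jar, 32 mm across (lid and body alike), 66 mm high (the top 20 mm is the lid), about 60 g; green lid; already in pocket 2. Origin: centre of its underside, z up
- jar3: closed clear bead jar, 32 mm across (lid and body alike), 66 mm high (the top 20 mm is the lid), about 60 g; yellow lid; stands on the white board; goes in pocket 3. Origin: centre of its underside, z up
- jar4: closed clear bead jar, 32 mm across (lid and body alike), 66 mm high (the top 20 mm is the lid), about 60 g; blue lid; stands on the white board; goes in pocket 4. Origin: centre of its underside, z up
- spare: closed bead jar like the others but with a red lid, standing on the white board; not needed. Origin: centre of its underside
- board: white board 200 x 180 x 12 mm fixed flat on the bench; the yellow, blue and red jars stand on it. Origin: centre of its underside
- wood_block: flat wooden block 75 x 110 x 22 mm, loose on the bench to the left; not needed. Origin: centre of its underside
- bead_dish: small white open dish, 84 mm across, 30 mm high, loose on the bench to the left; not needed. Origin: centre of its underside
- probe: slim hand probe lying down, black handle, steel shaft, 190 mm long, 11 mm thick, loose on the bench near the robot; not needed. Origin: on the bench below its middle
Mind the look-alikes: they are no part of the job. Leave any black look-alike of the jar3 alone. Leave any black look-alike of the jar4 alone.

How it is judged:
On the way, in this order (a step that is already met when the one before it is completed fails the run):
1. the yellow-lidded jar is fully down in pocket 3 and let go (distance between jar3 and pocket3 below 0.008 m and angle between the z axis of jar3 and the z axis of carrier, either way round below 0.2 rad and contact force between the fingers and jar3 below 0.1 N), for 0.2 s.
2. the blue-lidded jar is fully down in pocket 4 and let go (distance between jar4 and pocket4 below 0.008 m and angle between the z axis of jar4 and the z axis of carrier, either way round below 0.2 rad and contact force between the fingers and jar4 below 0.1 N), for 0.2 s.
At the end, for the whole second after the job is handed in: Carrier over 60 mm above the bench, tilt under 0.12 rad, below 30 mm/s and 0.2 rad/s, T-handle gripped with over 2 N; board and loose bystanders do not touch it; each of the four jars within 8 mm of its pocket floor centre and 0.2 rad of the carrier's upright (height (world z) of carrier above 0.06 m and angle between carrier's own z axis and vertical below 0.12 rad and linear speed of carrier below 0.03 m/s and angular speed of carrier below 0.2 rad/s and contact force between the fingers and handle above 2 N and contact force between carrier and board below 0.1 N and contact force between carrier and spare below 0.1 N and contact force between carrier and wood_block below 0.1 N and contact force between carrier and bead_dish below 0.1 N and contact force between carrier and probe below 0.1 N and distance between jar1 and pocket1 below 0.008 m and angle between the z axis of each of jar1, jar2, jar3, jar4 and the z axis of carrier, either way round below 0.2 rad and distance between jar2 and pocket2 below 0.008 m and distance between jar3 and pocket3 below 0.008 m and distance between jar4 and pocket4 below 0.008 m); the arm keeps its last pose, push and grip.
It fails at once if a jar or the carrier is tipped over (more than 0.6 rad; the carrier 0.35 rad) (angle between any of jar1, jar2, jar3, jar4's own z axis and vertical above 0.6 rad or angle between carrier's own z axis and vertical above 0.35 rad).
It fails at once if the red-lidded jar or another bystander is moved by more than 30 mm (distance of any of spare, wood_block, bead_dish, probe from where it was at the start of the episode above 0.03 m).
It fails at once if the red-lidded jar is tipped (angle between spare's own z axis and vertical above 0.6 rad).
It also fails if it takes over 72 s, if anything falls off the work surface, if the arm or the gripper's body presses on something with over 40 N, if the wrist force passes 120 N, or if a joint passes its speed limit or range.

### The arm

A 7-joint arm with a two-finger parallel gripper is mounted at the origin on the work surface. World frame = base frame: x ahead of the robot, y to its left, z up, the work surface at z = 0. Lengths are in m, angles in rad, forces in N, time in s.
With the tool pointing down it reaches from about 0.4 to 0.875 m from the base axis. Payload 19.3 kg.
Tool frame: the origin (TCP) lies at the very end of the fingers, on their centre line; the grasp point (between the pads) lies 19 mm behind it; z points along the fingers, y is the line along which they close (so a half turn about z gives the same grasp; the last joint's range is limited). The gripper opens to 85 mm and grips with 20 to 120 N. Pads are 22 mm wide; open, the fingers measure 114 mm over their backs; the gripper's body (76 mm by 85 mm) begins 54 mm behind the grasp point. The pads swing forward as they close: fully open they stand 13 mm farther back than shut.
Start: joints at [-1.255, 0.521, -0.036, 1.599, 0.021, 1.021, -0.113], TCP at [0.235, 0.579, 0.231] pointing down, gripper open.
Joint ranges: [-2.91, 2.91], [-0.3, 2.13], [-1.5, 1.42], [0.17, 2.43], [-1.26, 4.41], [0.16, 1.93], [-2.52, 2.52]. Speed limits (rad/s): [1.89, 1.89, 2.39, 2.39, 3.01, 3.01, 3.01].

### API

Orientations are given as [roll, pitch, yaw] about the fixed x, y, z axes, in that order (R = Rz(yaw) Ry(pitch) Rx(roll)).
In Python, from workcell import monitor, optics, job_done gives the robot as it stands.
- The arm moves only by the shell command python3 -m handwheel 'ROWS' [FORCE]. ROWS is JSON, a list of rows, each an object of numbers: "dx", "dy", "dz": the shift along the tool's x, y, z in cm; "wx", "wy", "wz": the turn, a rotation vector about the tool's x, y, z in rad; "claw": the opening in per cent of the stroke, from 0 (shut) to 100 (fully open). A call has 1 to 8 rows; each row shifts and turns the commanded pose from where the row before left it, along the tool's axes as they then stand; what a row does not reach is not made up. A row lasts 1/8 s, in which the tool goes at most 62.5 mm and 10.7 degrees, less where a joint would pass 70% of its speed; a pose out of reach is approached as far as the arm can. A call with a gripper value outside its range is refused whole. The fingers move at their own pace and stop on an object; FORCE is the grip in N (left out, the last holds). Time passes only in rows, so rows that do not move let the fingers close. It gives the time, the measured TCP pose, the force, the opening and the grip force at its end, in the units of the state.
- monitor.observe(): the state, without advancing time (a new reading comes with each control period).
- optics.grab_frame(name): name is "side" or "top"; returns a dict with "frame" (420x560x3 uint8, blue, green, red), "fovy" (degrees; the focal length in pixels is half the picture's height over the tangent of half this angle, whatever the lens; pixels are square), "cx", "cy" (the principal point, pixels), "R" (3x3) and "t" (3): a world point X has camera coordinates R X + t. Camera axes: x right, y down, z forward; pixel columns grow to the right and rows downward; lengths in m; the calibration is good to about 2 mm. A picture is of the moment at which its call begins. There is no depth.
- job_done(): hands the job in; it is judged then, once.
Trained networks look in the newest picture that a camera, given by its name, has taken for a name from the list of things; names that differ only in an ending like _2 or _b are one class to them, and where a whole thing is asked for, a point or a joint stands for the part that bears it (a point fixed in the world has none). Each returns a list of dicts, best first, with "p" (0 to 1); they miss things now and then, are a little off and sometimes report something else, mostly with a low value. They report only what shows in the picture. A call takes as long as a camera call. They do not tell look-alikes from the thing itself.
- optics.masks_of(name, camera): "region" (420x560 bool, what is visible of it) and "rect" ([left, top, width, height] in pixels, round what is visible of it).
The state is a dict: "clock": time; "qpos": joint angles; "qd": joint speeds; "joint_efforts": joint torques, N m; "position": TCP position; "tool_rot": TCP orientation; "force": force on the tool from outside, world axes, zero at the start; "moment": the same for the moment, N m; "grip_width": finger opening in m; "finger_force": force on a finger pad.
Only numpy, scipy, OpenCV 4.12 (cv2) and the standard library are available. Lean on these libraries where they do the work, as an engineer would, in place of code of your own. Each camera call takes 0.05 s, during which the arm holds its last target. There are 200 camera calls.

## Working session

There is one attempt and no reset: what is moved stays moved. The work goes in short steps, Python scripts to look and compute and a shell command to move; the robot and the scene stay as the last step left them, time stands still between calls to the robot, and variables do not carry over. Pictures are saved under pics/ and viewed, at most 10 in all, crops included, and the job is handed in when it is done.

```bash
ls; mkdir -p pics
python3 - <<'E'
from workcell import monitor, optics
import cv2,numpy as np
s=monitor.observe(); print({k:np.round(v,3).tolist() for k,v in s.items()})
for c in("side","top"):
    f=optics.grab_frame(c); cv2.imwrite(f"pics/{c}0.png",f["frame"]); print(c,f["fovy"],f["cx"],f["cy"],np.round(f["R"],3).tolist(),np.round(f["t"],3).tolist())
E
```

```text
pics
{'clock': 0.0, 'qpos': [-1.255, 0.522, -0.036, 1.6, 0.021, 1.021, -0.113], 'qd': [-0.0, -0.001, 0.001, 0.002, -0.001, -0.0, -0.001], 'joint_efforts': [-0.002, -92.708, 1.979, -36.993, 0.018, 0.008, 0.0], 'position': [0.235, 0.579, 0.231], 'tool_rot': [-3.14, 0.0, 2.756], 'force': [0.169, 0.556, -0.97], 'moment': [0.002, 0.027, 0.019], 'finger_force': 0.0, 'grip_width': 0.085}
side 56.87609853748193 275.37796709463896 208.6504330069793 [[0.946, -0.323, 0.007], [-0.184, -0.558, -0.809], [0.265, 0.764, -0.588]] [-0.458, 0.154, 0.861]
top 43.41197685918662 282.9054348183994 211.1534286759235 [[-0.003, -1.0, 0.0], [-0.992, 0.003, -0.125], [0.125, -0.001, -0.992]] [0.066, 0.491, 1.371]
```

View pics/top0.png

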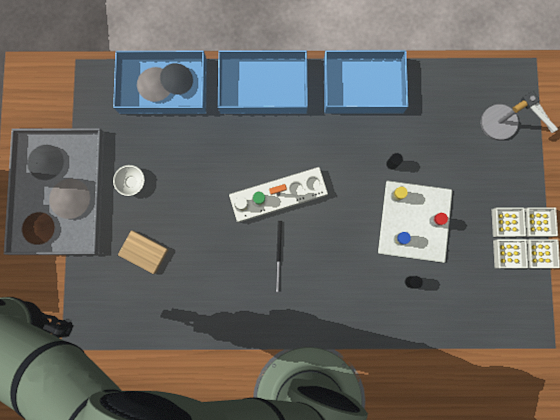

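View pics/side0.png

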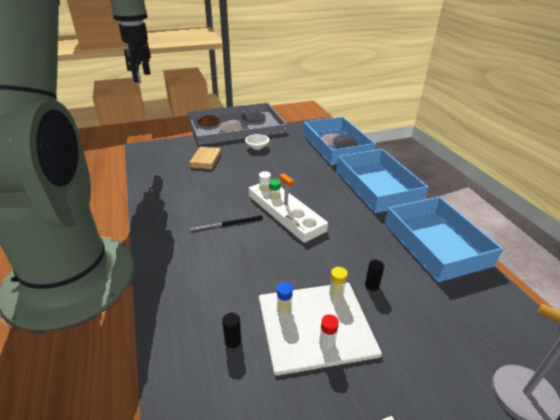

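The top picture shows these candidates for the jars: yellow lid (401,193), blue lid (404,238), red lid (441,218), and two black look-alikes at (395,160) and (414,282). The carrier runs from (232,207) to (325,182) with white lid (241,204), green lid (259,198), the orange bar (278,189) and the empty pockets 3 and 4 at right. I choose the yellow and blue ones standing on the board.

```bash
cat > h.py <<'E'
from workcell import monitor, optics
import cv2,numpy as np
from scipy.optimize import least_squares
HUE={'yellow':((22,120,90),(34,255,255)),'blue':((112,170,60),(128,255,255)),'green':((45,120,40),(80,255,255)),'orange':((4,150,120),(17,255,255))}
def proj(f,X):
    c=f["R"]@np.asarray(X).T+np.asarray(f["t"])[:,None]; F=210/np.tan(np.radians(f["fovy"])/2)
    return np.c_[f["cx"]+F*c[0]/c[2],f["cy"]+F*c[1]/c[2]]
def ray(f,uv,z):
    F=210/np.tan(np.radians(f["fovy"])/2); R=np.asarray(f["R"]);C=-R.T@f["t"]
    d=R.T@np.array([(uv[0]-f["cx"])/F,(uv[1]-f["cy"])/F,1]); return C+d*(z-C[2])/d[2]
def blob(f,col,near=None,r=40):
    hsv=cv2.cvtColor(f["frame"],cv2.COLOR_BGR2HSV); m=cv2.inRange(hsv,*map(np.array,HUE[col]))
    if near is not None:
        k=np.zeros_like(m); cv2.circle(k,tuple(int(v) for v in near),r,255,-1); m&=k
    n,_,st,ce=cv2.connectedComponentsWithStats(m)
    i=1+np.argmax(st[1:,4]); return ce[i],st[i]
def hullc(f,P):
    h=cv2.convexHull(proj(f,P).astype(np.float32)); m=cv2.moments(h); return np.array([m['m10'],m['m01']])/m['m00']
a=np.linspace(0,6.283,40)
def lid(x,y,z): # z underside of jar
    return np.vstack([np.c_[x+.016*np.cos(a),y+.016*np.sin(a),0*a+z+h] for h in(.046,.066)])
def bar(x,y,yaw,z=.106):
    c,s=np.cos(yaw),np.sin(yaw)
    return np.array([[x+c*u-s*v,y+s*u+c*v,z+w] for u in(-.008,.008) for v in(-.022,.022) for w in(-.008,.008)])
E
python3 - <<'E'
from h import *
F={c:optics.grab_frame(c) for c in("top","side")}
near={'yellow':((401,193),(339,277)),'blue':((404,238),(285,292)),'green':((259,198),(275,187)),'orange':((278,189),(287,180))}
for col,z in(('yellow',.012),('blue',.012),('green',.008),('orange',0)):
    b=[blob(F[c],col,n,25) for c,n in zip(("top","side"),near[col])]
    mk=(lambda x,y,z:lid(x,y,z)) if col!='orange' else (lambda x,y,z:bar(x,y,.27))
    for sel in((0,),(1,),(0,1)):
        fun=lambda p:np.concatenate([hullc(F[("top","side")[i]],mk(p[0],p[1],z))-b[i][0] for i in sel])
        r=least_squares(fun,ray(F["top"],near[col][0],.05)[:2],diff_step=1e-4)
        print(col,sel,r.x.round(4),r.fun.round(2),[x[1].tolist() for x in b] if sel==(0,) else '')
# carrier outline in top
fr=optics.grab_frame("top"); m=optics.masks_of("carrier","top")
for d in m[:3]:print(d["p"],d["rect"])
pts=np.argwhere(m[0]["region"])[:,::-1]
g=np.array([ray(fr,p,.03)[:2] for p in pts],np.float32); print(cv2.minAreaRect(g))
for c,xy,s in(("top",(360,140,120,160),4),):
    x,y,w,h=xy; cv2.imwrite("pics/crop.png",np.hstack([cv2.resize(F[c]["frame"][y:y+h,x:x+w],None,fx=3.3,fy=3.3),cv2.resize(F[c]["frame"][150:150+160,220:340],None,fx=3.3,fy=3.3)]))
E
```

```text
yellow (0,) [ 0.5346 -0.2405] [-0. -0.] [[394, 187, 14, 12, 124], [331, 267, 17, 18, 251]]
yellow (1,) [ 0.536 -0.239] [ 0. -0.] 
yellow (0, 1) [ 0.5353 -0.2399] [-0.25 -0.27 -0.14  0.37] Traceback (most recent call last):
  File "<stdin>", line 5, in <module>
  File "h.py", line 16, in blob
    i=1+np.argmax(st[1:,4]); return ce[i],st[i]
        ~~~~~~~~~^^^^^^^^^^
    return _wrapfunc(a, 'argmax', axis=axis, out=out, **kwds)
    return bound(*args, **kwds)
ValueError: attempt to get argmax of an empty sequence
```

Blue hue range was too narrow; widen it.

```bash
sed -i "s/((112,170,60),(128,255,255))/((105,160,50),(130,255,255))/" h.py
cat > m.py <<'E'
from h import *
F={c:optics.grab_frame(c) for c in("top","side")}
near={'yellow':((401,193),(339,277)),'blue':((404,238),(285,292)),'green':((259,198),(275,187)),'orange':((278,189),(287,180))}
for col,z in(('yellow',.012),('blue',.012),('green',.008),('orange',0)):
    b=[blob(F[c],col,n,25) for c,n in zip(("top","side"),near[col])]
    mk=(lambda x,y,z:lid(x,y,z)) if col!='orange' else (lambda x,y,z:bar(x,y,.27))
    for sel in((0,),(1,),(0,1)):
        fun=lambda p:np.concatenate([hullc(F[("top","side")[i]],mk(p[0],p[1],z))-b[i][0] for i in sel])
        r=least_squares(fun,ray(F["top"],near[col][0],.05)[:2],diff_step=1e-4)
        print(col,sel,r.x.round(4),r.fun.round(2),[x[1].tolist() for x in b] if sel==(0,) else '')
fr=optics.grab_frame("top"); m=optics.masks_of("carrier","top")
for d in m[:3]:print(d["p"],d["rect"])
pts=np.argwhere(m[0]["region"])[:,::-1]
g=np.array([ray(fr,p,.03)[:2] for p in pts],np.float32); print(cv2.minAreaRect(g*1000))
c=F["top"]["frame"]
cv2.imwrite("pics/crop.png",np.hstack([cv2.resize(q,None,fx=3.3,fy=3.3,interpolation=2) for q in(c[140:300,360:480],c[110:270,220:340])]))
E
python3 m.py
```

```text
yellow (0,) [ 0.5346 -0.2405] [-0. -0.] [[394, 187, 14, 12, 124], [331, 267, 17, 18, 252]]
yellow (1,) [ 0.536  -0.2391] [0. 0.] 
yellow (0, 1) [ 0.5353 -0.2399] [-0.23 -0.27 -0.15  0.35] 
blue (0,) [ 0.4175 -0.245 ] [-0. -0.] [[398, 232, 12, 12, 114], [277, 282, 16, 18, 228]]
blue (1,) [ 0.4187 -0.2424] [0. 0.] 
blue (0, 1) [ 0.4181 -0.2437] [-0.52 -0.24 -0.06  0.57] 
green (0,) [0.5241 0.1278] [0. 0.] [[253, 192, 12, 11, 99], [270, 179, 11, 11, 100]]
green (1,) [0.5252 0.1311] [-0.  0.] 
green (0, 1) [0.5243 0.1285] [-0.27 -0.09  0.    0.55] 
orange (0,) [0.5391 0.0781] [ 0. -0.] [[270, 184, 16, 10, 87], [280, 174, 14, 12, 110]]
orange (1,) [0.5399 0.08  ] [ 0. -0.] 
orange (0, 1) [0.5393 0.0785] [-0.15 -0.09 -0.04  0.32] Traceback (most recent call last):
  File "m.py", line 13, in <module>
    pts=np.argwhere(m[0]["region"])[:,::-1]
                    ~^^^
IndexError: list index out of range
```

Run:
```python
from h import *
f=optics.grab_frame("top");c=f["frame"]
hsv=cv2.cvtColor(c,cv2.COLOR_BGR2HSV); m=((hsv[...,1]<50)&(hsv[...,2]>150)).astype(np.uint8); m[:,:222]=0;m[:,340:]=0;m[:155]=0;m[230:]=0
n,l,st,_=cv2.connectedComponentsWithStats(m); i=1+np.argmax(st[1:,4]); print(st[i])
g=np.array([ray(f,p,.03)[:2] for p in np.argwhere(l==i)[:,::-1]],np.float32); print(cv2.minAreaRect(g*1000))
o=c.copy(); yaw=.29;C=np.array([.5393,.0785]);R=np.array([[np.cos(yaw),-np.sin(yaw)],[np.sin(yaw),np.cos(yaw)]])
for y in(-.052,-.1):
    p=C+R@[0,y]; print(p); P=np.c_[p[0]+.018*np.cos(a),p[1]+.018*np.sin(a),0*a+.03]; 
    for u in proj(f,P): o[int(round(u[1])),int(round(u[0]))]=(0,0,255)
q=np.array([np.r_[C+R@[sx*.038,sy*.126],.03] for sx,sy in((-1,-1),(1,-1),(1,1),(-1,1))])
cv2.polylines(o,[np.round(proj(f,q)).astype(int)],True,(255,0,255))
cv2.imwrite("pics/crop.png",np.hstack([cv2.resize(q,None,fx=3.3,fy=3.3,interpolation=2) for q in(c[140:300,360:480],o[110:270,220:340])]))
```

```text
[ 229  167   99   55 2076]
((538.651611328125, 78.03349304199219), (78.24528503417969, 253.20733642578125), 16.994266510009766)
[0.55416952 0.02867132]
[ 0.56789522 -0.01732439]
```

View pics/crop.png

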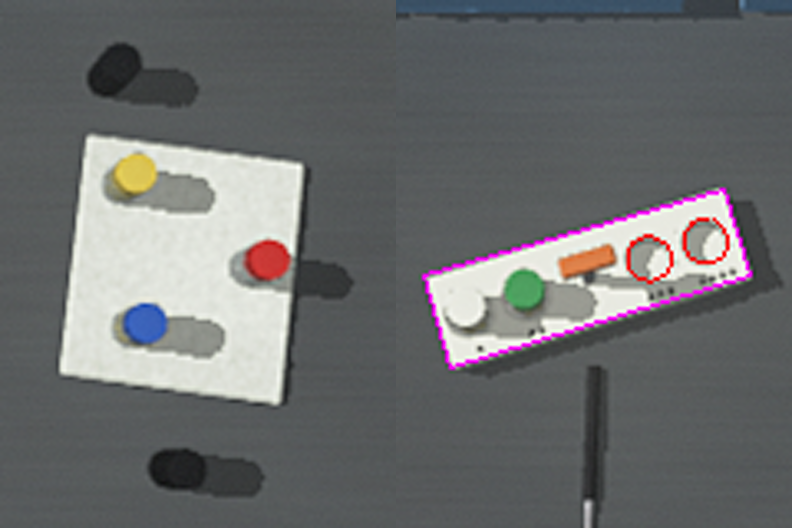

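The crop confirms it: yellow lid at (135,175) and blue at (145,325) on the board, with black look-alikes off the board. The carrier outline and pockets 3 and 4, at (650,258) and (706,241), match my pose: centre (0.539,0.078), yaw 0.294. One tool yaw of 1.865, closing along carrier x, serves every grasp.

```bash
cat > d.py <<'E'
import sys,numpy as np
from scipy.spatial.transform import Rotation as Ro
from workcell import monitor
s=monitor.observe(); R=Ro.from_euler('xyz',s["tool_rot"])
t=np.array([float(v) for v in sys.argv[1:4]]); 
w=(R.inv()*Ro.from_euler('xyz',[np.pi,0,1.865])).as_rotvec()
print("t",round(s["clock"],2),"pos",np.round(s["position"],4),"d_cm",(R.inv().apply(t-s["position"])*100).round(2),"turn",w.round(3),"q",np.round(s["qpos"],2),"F",np.round(s["force"],1),"w",round(s["grip_width"],4),s["finger_force"])
E
python3 -m handwheel '[{"wz":0.111,"claw":70},{"wz":0.111,"claw":70},{"wz":0.111,"claw":70},{"wz":0.111,"claw":70},{"wz":0.111,"claw":70},{"wz":0.111,"claw":70},{"wz":0.111,"claw":70},{"wz":0.114,"claw":70}]' 30
python3 d.py .535 -.24 .23
```

```text
t 0.45 pos [0.2351 0.579  0.2312] d_cm [-58.6  -64.6    0.13] turn [-0.     0.     0.891] q [-1.26  0.52 -0.04  1.6   0.02  1.02 -0.11] F [-0.6 -0.1  0.4] w 0.0857 0.0schema error: expected keys dx, dy, dz, wx, wy, wz, claw
```

```bash
python3 -m handwheel '[{"dx":0,"dy":0,"dz":0,"wx":0,"wy":0,"wz":0.111,"claw":70},{"dx":0,"dy":0,"dz":0,"wx":0,"wy":0,"wz":0.111,"claw":70},{"dx":0,"dy":0,"dz":0,"wx":0,"wy":0,"wz":0.111,"claw":70},{"dx":0,"dy":0,"dz":0,"wx":0,"wy":0,"wz":0.111,"claw":70},{"dx":0,"dy":0,"dz":0,"wx":0,"wy":0,"wz":0.111,"claw":70},{"dx":0,"dy":0,"dz":0,"wx":0,"wy":0,"wz":0.111,"claw":70},{"dx":0,"dy":0,"dz":0,"wx":0,"wy":0,"wz":0.111,"claw":70},{"dx":0,"dy":0,"dz":0,"wx":0,"wy":0,"wz":0.114,"claw":70}]' 30
python3 d.py .535 -.24 .23
```

```text
clock: 1.45
position: [0.2352, 0.5791, 0.2313]
tool_rot: [-3.142, -0.0, 1.861]
force: [0.0, 0.0, 0.2]
grip_width: 0.06
finger_force: 0.0
t 1.45 pos [0.2352 0.5791 0.2313] d_cm [-87.06   5.28   0.13] turn [-0.    -0.    -0.004] q [-1.4   0.53  0.18  1.61 -0.11  1.01 -0.9 ] F [0.  0.  0.2] w 0.06 0.0
```

```bash
python3 -m handwheel '[{"dx":-3.6,"dy":0.66,"dz":0,"wx":0,"wy":0,"wz":0,"claw":70},{"dx":-3.6,"dy":0.66,"dz":0,"wx":0,"wy":0,"wz":0,"claw":70},{"dx":-3.6,"dy":0.66,"dz":0,"wx":0,"wy":0,"wz":0,"claw":70},{"dx":-3.6,"dy":0.66,"dz":0,"wx":0,"wy":0,"wz":0,"claw":70},{"dx":-3.6,"dy":0.66,"dz":0,"wx":0,"wy":0,"wz":0,"claw":70},{"dx":-3.6,"dy":0.66,"dz":0,"wx":0,"wy":0,"wz":0,"claw":70},{"dx":-3.6,"dy":0.66,"dz":0,"wx":0,"wy":0,"wz":0,"claw":70},{"dx":-3.6,"dy":0.66,"dz":0,"wx":0,"wy":0,"wz":0,"claw":70}]'
python3 -m handwheel '[{"dx":-3.6,"dy":0,"dz":0,"wx":0,"wy":0,"wz":0,"claw":70},{"dx":-3.6,"dy":0,"dz":0,"wx":0,"wy":0,"wz":0,"claw":70},{"dx":-3.6,"dy":0,"dz":0,"wx":0,"wy":0,"wz":0,"claw":70},{"dx":-3.6,"dy":0,"dz":0,"wx":0,"wy":0,"wz":0,"claw":70},{"dx":-3.6,"dy":0,"dz":0,"wx":0,"wy":0,"wz":0,"claw":70},{"dx":-3.6,"dy":0,"dz":0,"wx":0,"wy":0,"wz":0,"claw":70},{"dx":-3.6,"dy":0,"dz":0,"wx":0,"wy":0,"wz":0,"claw":70},{"dx":-3.6,"dy":0,"dz":0,"wx":0,"wy":0,"wz":0,"claw":70}]' >/dev/null
python3 -m handwheel '[{"dx":-3.6,"dy":0,"dz":0,"wx":0,"wy":0,"wz":0,"claw":70},{"dx":-3.6,"dy":0,"dz":0,"wx":0,"wy":0,"wz":0,"claw":70},{"dx":-3.6,"dy":0,"dz":0,"wx":0,"wy":0,"wz":0,"claw":70},{"dx":-3.6,"dy":0,"dz":0,"wx":0,"wy":0,"wz":0,"claw":70},{"dx":-3.6,"dy":0,"dz":0,"wx":0,"wy":0,"wz":0,"claw":70},{"dx":-3.6,"dy":0,"dz":0,"wx":0,"wy":0,"wz":0,"claw":70},{"dx":-3.6,"dy":0,"dz":0,"wx":0,"wy":0,"wz":0,"claw":70},{"dx":0,"dy":0,"dz":0,"wx":0,"wy":0,"wz":0,"claw":70}]' >/dev/null
python3 d.py .535 -.24 .14
```

```text
clock: 2.45
position: [0.3697, 0.3177, 0.2315]
tool_rot: [3.141, -0.0, 1.865]
force: [2.4, 0.2, -0.5]
grip_width: 0.0598
finger_force: 0.0
t 4.45 pos [ 0.5256 -0.2007  0.2312] d_cm [-4.02 -0.23  9.13] turn [-0.     0.001 -0.003] q [-0.06  0.45  0.44  1.79 -0.23  0.95  0.77] F [-0.7  1.4 -1.1] w 0.0599 0.0
```

```bash
python3 -m handwheel '[{"dx":-2,"dy":-0.1,"dz":3,"wx":0,"wy":0,"wz":0,"claw":70},{"dx":-2,"dy":-0.1,"dz":3,"wx":0,"wy":0,"wz":0,"claw":70},{"dx":0,"dy":0,"dz":3,"wx":0,"wy":0,"wz":0,"claw":70},{"dx":0,"dy":0,"dz":0,"wx":0,"wy":0,"wz":0,"claw":70}]' >/dev/null
python3 d.py .535 -.24 .05
python3 - <<'E'
from h import *
f=optics.grab_frame("side"); o=f["frame"]; p=monitor.observe()["position"]
b,_=blob(f,'yellow',(339,277),30); print(b, least_squares(lambda q:hullc(f,lid(q[0],q[1],.012))-b,[.53,-.24],diff_step=1e-4).x)
u=proj(f,np.array([p]))[0].round().astype(int); o=o.copy();cv2.circle(o,tuple(map(int,u)),2,(255,0,255),-1)
cv2.imwrite("pics/y1.png",cv2.resize(o[180:360,230:430],None,fx=3.3,fy=3.3))
E
```

```text
t 4.95 pos [ 0.5344 -0.236   0.1398] d_cm [-0.42 -0.03  8.98] turn [-0.003 -0.002  0.   ] q [ 0.05  0.61  0.38  1.8  -0.3   0.79  0.88] F [ 0.7 -0.2  1. ] w 0.0599 0.0
[338.60079051 275.21343874] [ 0.535965  -0.2392139]
```

View pics/y1.png

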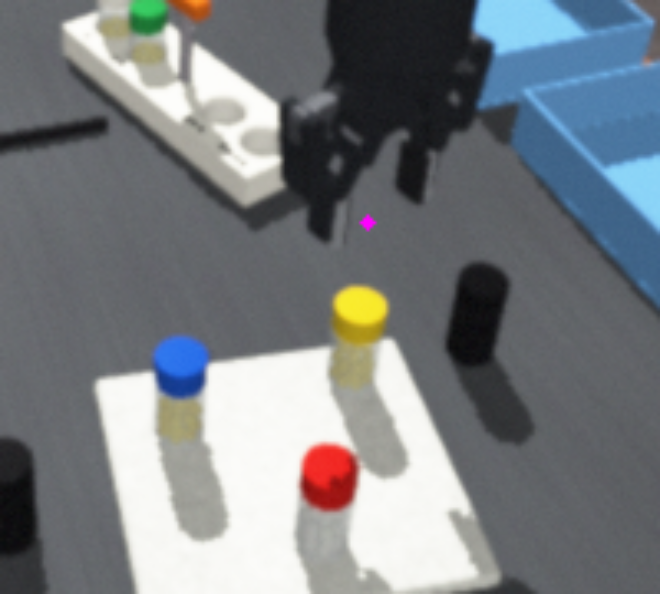

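The picture shows the open fingers, tips at (330,240) and (415,198), straddling a line straight above the yellow lid (360,315); the TCP mark lies between them. Descend.

```bash
python3 -m handwheel '[{"dx":-0.4,"dy":0,"dz":2,"wx":0,"wy":0,"wz":0,"claw":70},{"dx":0,"dy":0,"dz":2,"wx":0,"wy":0,"wz":0,"claw":70},{"dx":0,"dy":0,"dz":2,"wx":0,"wy":0,"wz":0,"claw":70},{"dx":0,"dy":0,"dz":2,"wx":0,"wy":0,"wz":0,"claw":70},{"dx":0,"dy":0,"dz":1,"wx":0,"wy":0,"wz":0,"claw":70},{"dx":0,"dy":0,"dz":0,"wx":0,"wy":0,"wz":0,"claw":70}]' >/dev/null
python3 d.py .535 -.24 .05
python3 -m handwheel '[{"dx":0,"dy":0,"dz":0,"wx":0,"wy":0,"wz":0,"claw":0},{"dx":0,"dy":0,"dz":0,"wx":0,"wy":0,"wz":0,"claw":0},{"dx":0,"dy":0,"dz":0,"wx":0,"wy":0,"wz":0,"claw":0},{"dx":0,"dy":0,"dz":0,"wx":0,"wy":0,"wz":0,"claw":0},{"dx":0,"dy":0,"dz":0,"wx":0,"wy":0,"wz":0,"claw":0}]' 30
python3 d.py .554 .0283 .2
```

```text
t 5.75 pos [ 0.5363 -0.2408  0.0509] d_cm [ 0.11 -0.1   0.09] turn [-0.001 -0.    -0.   ] q [ 0.11  0.74  0.31  1.84 -0.36  0.62  0.93] F [-0.  -0.1 -0.3] w 0.0598 0.0
clock: 6.38
position: [0.5368, -0.2411, 0.052]
tool_rot: [3.141, 0.001, 1.865]
force: [-0.5, -0.4, 6.0]
grip_width: 0.0308
finger_force: 30.3
t 6.38 pos [ 0.5368 -0.2411  0.052 ] d_cm [ 25.28   9.46 -14.81] turn [ 0.001  0.001 -0.   ] q [ 0.11  0.74  0.31  1.84 -0.36  0.62  0.93] F [-0.5 -0.4  6. ] w 0.0308 30.321055182575947
```

```bash
python3 -m handwheel '[{"dx":0,"dy":0,"dz":-1,"wx":0,"wy":0,"wz":0,"claw":0},{"dx":0,"dy":0,"dz":-2,"wx":0,"wy":0,"wz":0,"claw":0},{"dx":0,"dy":0,"dz":-3,"wx":0,"wy":0,"wz":0,"claw":0},{"dx":0,"dy":0,"dz":-3,"wx":0,"wy":0,"wz":0,"claw":0},{"dx":0,"dy":0,"dz":-3,"wx":0,"wy":0,"wz":0,"claw":0},{"dx":0,"dy":0,"dz":-2,"wx":0,"wy":0,"wz":0,"claw":0},{"dx":2,"dy":0.7,"dz":-1,"wx":0,"wy":0,"wz":0,"claw":0},{"dx":3,"dy":1.1,"dz":0,"wx":0,"wy":0,"wz":0,"claw":0}]' >/dev/null
python3 -m handwheel '[{"dx":3,"dy":1.1,"dz":0,"wx":0,"wy":0,"wz":0,"claw":0},{"dx":3,"dy":1.1,"dz":0,"wx":0,"wy":0,"wz":0,"claw":0},{"dx":3,"dy":1.1,"dz":0,"wx":0,"wy":0,"wz":0,"claw":0},{"dx":3,"dy":1.1,"dz":0,"wx":0,"wy":0,"wz":0,"claw":0},{"dx":3,"dy":1.1,"dz":0,"wx":0,"wy":0,"wz":0,"claw":0},{"dx":3,"dy":1.1,"dz":0,"wx":0,"wy":0,"wz":0,"claw":0},{"dx":2,"dy":1,"dz":0,"wx":0,"wy":0,"wz":0,"claw":0},{"dx":0,"dy":0,"dz":0,"wx":0,"wy":0,"wz":0,"claw":0}]'
python3 d.py .554 .0283 .1
```

```text
clock: 8.38
position: [0.5542, 0.0274, 0.2024]
tool_rot: [3.141, -0.0, 1.867]
force: [-0.6, 0.7, -0.6]
grip_width: 0.0308
finger_force: 29.9
t 8.38 pos [0.5542 0.0274 0.2024] d_cm [ 0.09 -0.   10.24] turn [ 0.001 -0.     0.002] q [-0.45  0.48  0.41  1.83 -0.24  0.88  0.37] F [-0.6  0.7 -0.6] w 0.0308 29.8937690830644
```

```bash
python3 -m handwheel '[{"dx":0.1,"dy":0,"dz":2,"wx":0,"wy":0,"wz":0,"claw":0},{"dx":0,"dy":0,"dz":3,"wx":0,"wy":0,"wz":0,"claw":0},{"dx":0,"dy":0,"dz":3,"wx":0,"wy":0,"wz":0,"claw":0},{"dx":0,"dy":0,"dz":2,"wx":0,"wy":0,"wz":0,"claw":0},{"dx":0,"dy":0,"dz":1.2,"wx":0,"wy":0,"wz":0,"claw":0},{"dx":0,"dy":0,"dz":0.4,"wx":0,"wy":0,"wz":0,"claw":0},{"dx":0,"dy":0,"dz":0,"wx":0,"wy":0,"wz":0,"claw":0}]' >/dev/null
python3 d.py .554 .0283 .0475
cat > v.py <<'E'
import sys
from h import *
f=optics.grab_frame("side"); o=f["frame"]; p=np.array(monitor.observe()["position"]); x,y,z=p; z-=.0395
u=proj(f,np.array([p]))[0].astype(int); S=5; x0,y0=u[0]-60,u[1]-60
im=cv2.resize(o[y0:y0+120,x0:x0+120],None,fx=S,fy=S,interpolation=cv2.INTER_CUBIC); raw=im.copy()
def dr(X,c):
    q=((proj(f,X)-[x0,y0]+.5)*S).astype(int); cv2.polylines(im,[q],True,c)
for h in(0,.046,.066): dr(np.c_[x+.016*np.cos(a),y+.016*np.sin(a),0*a+z+h],(255,0,255))
yaw=.294;C=np.array([.539,.078]);R=np.array([[np.cos(yaw),-np.sin(yaw)],[np.sin(yaw),np.cos(yaw)]])
for v in(-.052,-.1):
    w=C+R@[0,v]; dr(np.c_[w[0]+.018*np.cos(a),w[1]+.018*np.sin(a),0*a+.027],(0,0,255))
dr(np.array([np.r_[C+R@[sx*.038,sy*.126],.03] for sx,sy in((-1,-1),(1,-1),(1,1),(-1,1))]),(0,200,0))
cv2.imwrite(sys.argv[1],im)
E
python3 v.py pics/p3.png
```

```text
t 9.25 pos [0.554  0.0265 0.0858] d_cm [0.18 0.05 3.83] turn [ 0.001  0.    -0.   ] q [-0.39  0.64  0.33  1.91 -0.33  0.64  0.44] F [0.4 0.2 0.3] w 0.0313 29.88722135552962
```

View pics/p3.png

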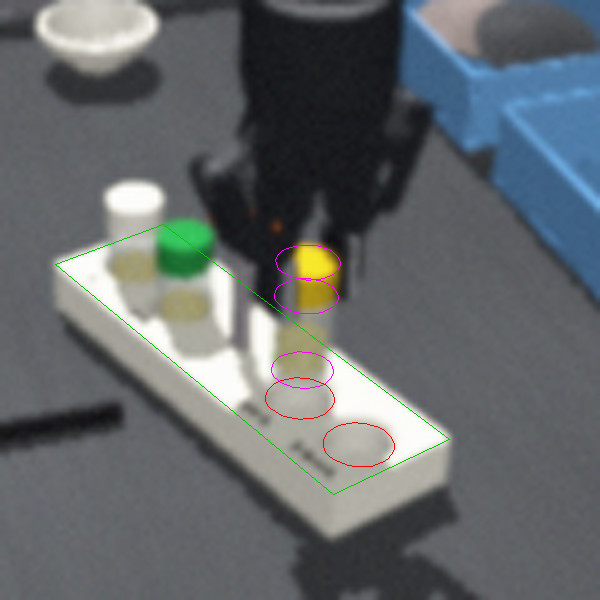

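The side crop shows the jar held upright in the gripper (lid at (315,270)), its base at about (300,372) just above pocket 3 (300,398). Lower gently.

```bash
python3 -m handwheel '[{"dx":0.05,"dy":0.05,"dz":0.8,"wx":0,"wy":0,"wz":0,"claw":0},{"dx":0,"dy":0,"dz":0.6,"wx":0,"wy":0,"wz":0,"claw":0},{"dx":0,"dy":0,"dz":0.5,"wx":0,"wy":0,"wz":0,"claw":0},{"dx":0,"dy":0,"dz":0.4,"wx":0,"wy":0,"wz":0,"claw":0},{"dx":0,"dy":0,"dz":0,"wx":0,"wy":0,"wz":0,"claw":0}]'
python3 d.py .554 .0283 .0475
```

```text
clock: 9.93
position: [0.5539, 0.0272, 0.062]
tool_rot: [-3.141, -0.0, 1.865]
force: [0.1, 0.1, -1.4]
grip_width: 0.0313
finger_force: 29.9
t 9.93 pos [0.5539 0.0272 0.062 ] d_cm [0.1  0.04 1.45] turn [-0. -0. -0.] q [-0.37  0.68  0.3   1.92 -0.34  0.59  0.45] F [ 0.1  0.1 -1.4] w 0.0313 29.89295977342408
```

```bash
python3 -m handwheel '[{"dx":0,"dy":0,"dz":0.4,"wx":0,"wy":0,"wz":0,"claw":0},{"dx":0,"dy":0,"dz":0.4,"wx":0,"wy":0,"wz":0,"claw":0},{"dx":0,"dy":0,"dz":0.4,"wx":0,"wy":0,"wz":0,"claw":0},{"dx":0,"dy":0,"dz":0.15,"wx":0,"wy":0,"wz":0,"claw":0},{"dx":0,"dy":0,"dz":0,"wx":0,"wy":0,"wz":0,"claw":0}]'
```

```text
clock: 10.55
position: [0.554, 0.0272, 0.0487]
tool_rot: [-3.141, 0.0, 1.865]
force: [0.8, 0.4, -0.1]
grip_width: 0.0307
finger_force: 29.9
```

```bash
python3 -m handwheel '[{"dx":0,"dy":0,"dz":0.1,"wx":0,"wy":0,"wz":0,"claw":0},{"dx":0,"dy":0,"dz":0,"wx":0,"wy":0,"wz":0,"claw":60},{"dx":0,"dy":0,"dz":0,"wx":0,"wy":0,"wz":0,"claw":60},{"dx":0,"dy":0,"dz":0,"wx":0,"wy":0,"wz":0,"claw":60},{"dx":0,"dy":0,"dz":0,"wx":0,"wy":0,"wz":0,"claw":60},{"dx":0,"dy":0,"dz":-1,"wx":0,"wy":0,"wz":0,"claw":60},{"dx":0,"dy":0,"dz":-3,"wx":0,"wy":0,"wz":0,"claw":60},{"dx":0,"dy":0,"dz":-4,"wx":0,"wy":0,"wz":0,"claw":60}]'
python3 -m handwheel '[{"dx":0,"dy":0,"dz":-4,"wx":0,"wy":0,"wz":0,"claw":70},{"dx":0,"dy":0,"dz":-3,"wx":0,"wy":0,"wz":0,"claw":70},{"dx":0,"dy":0,"dz":0,"wx":0,"wy":0,"wz":0,"claw":70}]' >/dev/null
python3 - <<'E'
from h import *
f=optics.grab_frame("side")
b,s=blob(f,'yellow',(300,200),60); print(b,s,hullc(f,lid(.5541,.0283,.008)), least_squares(lambda q:hullc(f,lid(q[0],q[1],.008))-b,[.554,.028],diff_step=1e-4).x)
E
python3 d.py .4178 -.2435 .14
```

```text
clock: 11.55
position: [0.5536, 0.0271, 0.1288]
tool_rot: [-3.14, -0.0, 1.865]
force: [0.3, -0.5, -0.5]
grip_width: 0.0508
finger_force: 0.0
[298.03816794 202.01526718] [293 196  12  13 131] [298.05956707 202.57538346] [0.55496536 0.03064194]
t 11.97 pos [0.5544 0.0274 0.1989] d_cm [-21.97 -20.93   5.85] turn [ 0.002 -0.    -0.   ] q [-0.46  0.48  0.41  1.84 -0.25  0.87  0.37] F [ 0.  -0.5 -0.6] w 0.0597 0.0
```

Jar 3 is seated: its lid is at (298,202), against an expected (298,202.6). Now blue.

```bash
python3 -m handwheel '[{"dx":-2.7,"dy":-2.6,"dz":0,"wx":0,"wy":0,"wz":0,"claw":70},{"dx":-2.7,"dy":-2.6,"dz":0,"wx":0,"wy":0,"wz":0,"claw":70},{"dx":-2.7,"dy":-2.6,"dz":0,"wx":0,"wy":0,"wz":0,"claw":70},{"dx":-2.7,"dy":-2.6,"dz":0,"wx":0,"wy":0,"wz":0,"claw":70},{"dx":-2.7,"dy":-2.6,"dz":0,"wx":0,"wy":0,"wz":0,"claw":70},{"dx":-2.7,"dy":-2.6,"dz":0,"wx":0,"wy":0,"wz":0,"claw":70},{"dx":-2.7,"dy":-2.6,"dz":0,"wx":0,"wy":0,"wz":0,"claw":70},{"dx":-2.7,"dy":-2.6,"dz":0,"wx":0,"wy":0,"wz":0,"claw":70}]' >/dev/null
python3 -m handwheel '[{"dx":-0.2,"dy":0,"dz":3,"wx":0,"wy":0,"wz":0,"claw":70},{"dx":0,"dy":0,"dz":3,"wx":0,"wy":0,"wz":0,"claw":70},{"dx":0,"dy":0,"dz":0,"wx":0,"wy":0,"wz":0,"claw":70}]' >/dev/null
python3 d.py .418 -.2432 .051
```

```text
t 13.35 pos [ 0.4167 -0.2412  0.1361] d_cm [-0.25  0.1   8.51] turn [-0.004 -0.002 -0.001] q [ 0.09  0.48  0.41  2.07 -0.3   0.66  1.  ] F [ 0.2 -0.6  1. ] w 0.0598 0.0
```

```bash
python3 -m handwheel '[{"dx":-0.2,"dy":0.1,"dz":2,"wx":0,"wy":0,"wz":0,"claw":70},{"dx":0,"dy":0,"dz":2,"wx":0,"wy":0,"wz":0,"claw":70},{"dx":0,"dy":0,"dz":2,"wx":0,"wy":0,"wz":0,"claw":70},{"dx":0,"dy":0,"dz":1.5,"wx":0,"wy":0,"wz":0,"claw":70},{"dx":0,"dy":0,"dz":1,"wx":0,"wy":0,"wz":0,"claw":70},{"dx":0,"dy":0,"dz":0,"wx":0,"wy":0,"wz":0,"claw":70}]'
python3 -m handwheel '[{"dx":0,"dy":0,"dz":0,"wx":0,"wy":0,"wz":0,"claw":0},{"dx":0,"dy":0,"dz":0,"wx":0,"wy":0,"wz":0,"claw":0},{"dx":0,"dy":0,"dz":0,"wx":0,"wy":0,"wz":0,"claw":0},{"dx":0,"dy":0,"dz":0,"wx":0,"wy":0,"wz":0,"claw":0},{"dx":0,"dy":0,"dz":0,"wx":0,"wy":0,"wz":0,"claw":0}]' 30
python3 -m handwheel '[{"dx":0,"dy":0,"dz":-1,"wx":0,"wy":0,"wz":0,"claw":0},{"dx":0,"dy":0,"dz":-2,"wx":0,"wy":0,"wz":0,"claw":0},{"dx":0,"dy":0,"dz":-3,"wx":0,"wy":0,"wz":0,"claw":0},{"dx":0,"dy":0,"dz":-3,"wx":0,"wy":0,"wz":0,"claw":0},{"dx":0,"dy":0,"dz":-3,"wx":0,"wy":0,"wz":0,"claw":0},{"dx":0,"dy":0,"dz":-3,"wx":0,"wy":0,"wz":0,"claw":0},{"dx":0,"dy":0,"dz":-1,"wx":0,"wy":0,"wz":0,"claw":0}]'
python3 d.py .568 -.0180 .2
```

```text
clock: 14.1
position: [0.4196, -0.2433, 0.0527]
tool_rot: [-3.141, -0.0, 1.865]
force: [0.7, 0.2, 0.7]
grip_width: 0.0594
finger_force: 0.0
clock: 14.72
position: [0.4199, -0.2435, 0.0533]
tool_rot: [3.141, 0.001, 1.865]
force: [-1.1, -1.1, 7.0]
grip_width: 0.031
finger_force: 29.8
clock: 15.6
position: [0.4201, -0.2434, 0.2147]
tool_rot: [3.139, 0.001, 1.865]
force: [1.1, 0.9, -0.8]
grip_width: 0.0312
finger_force: 29.9
t 15.6 pos [ 0.4201 -0.2434  0.2147] d_cm [17.29 20.68  1.49] turn [ 0.002  0.001 -0.   ] q [ 0.02  0.36  0.49  2.   -0.22  0.84  0.93] F [ 1.1  0.9 -0.8] w 0.0312 29.873365435923915
```

```bash
python3 -m handwheel '[{"dx":2.1,"dy":2.5,"dz":0,"wx":0,"wy":0,"wz":0,"claw":0},{"dx":2.1,"dy":2.5,"dz":0,"wx":0,"wy":0,"wz":0,"claw":0},{"dx":2.1,"dy":2.5,"dz":0,"wx":0,"wy":0,"wz":0,"claw":0},{"dx":2.1,"dy":2.5,"dz":0,"wx":0,"wy":0,"wz":0,"claw":0},{"dx":2.1,"dy":2.5,"dz":0,"wx":0,"wy":0,"wz":0,"claw":0},{"dx":2.1,"dy":2.5,"dz":0,"wx":0,"wy":0,"wz":0,"claw":0},{"dx":2.1,"dy":2.5,"dz":0,"wx":0,"wy":0,"wz":0,"claw":0},{"dx":2.1,"dy":2.5,"dz":0,"wx":0,"wy":0,"wz":0,"claw":0}]' >/dev/null
python3 -m handwheel '[{"dx":0.5,"dy":0.6,"dz":0,"wx":0,"wy":0,"wz":0,"claw":0},{"dx":0,"dy":0,"dz":2,"wx":0,"wy":0,"wz":0,"claw":0},{"dx":0,"dy":0,"dz":3,"wx":0,"wy":0,"wz":0,"claw":0},{"dx":0,"dy":0,"dz":3,"wx":0,"wy":0,"wz":0,"claw":0},{"dx":0,"dy":0,"dz":2.5,"wx":0,"wy":0,"wz":0,"claw":0},{"dx":0,"dy":0,"dz":1.5,"wx":0,"wy":0,"wz":0,"claw":0},{"dx":0,"dy":0,"dz":0.5,"wx":0,"wy":0,"wz":0,"claw":0},{"dx":0,"dy":0,"dz":0,"wx":0,"wy":0,"wz":0,"claw":0}]' >/dev/null
python3 d.py .568 -.018 .049; python3 v.py pics/p4.png
```

```text
t 17.6 pos [ 0.5669 -0.0182  0.0881] d_cm [-0.01  0.11  3.91] turn [ 0.  0. -0.] q [-0.31  0.66  0.34  1.88 -0.34  0.66  0.53] F [-0.4  0.1 -1.9] w 0.0315 29.915662049897946
```

View pics/p4.png

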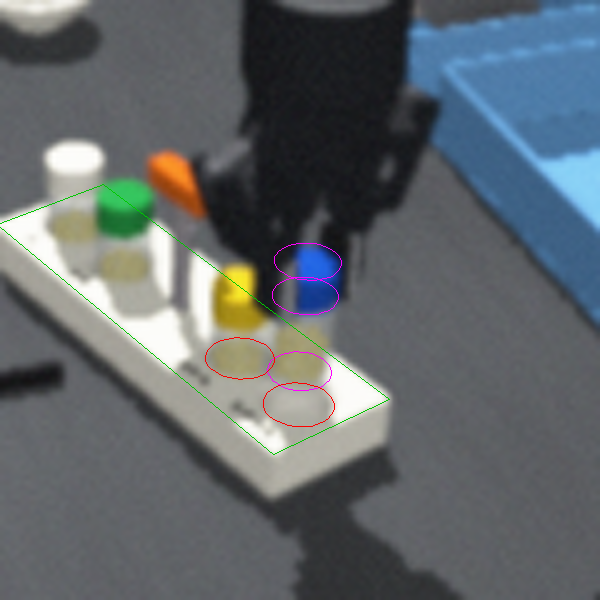

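The crop shows the yellow jar seated at (240,320) and the blue jar upright above pocket 4 at (298,404). Lower it.

```bash
python3 -m handwheel '[{"dx":0,"dy":0.1,"dz":0.8,"wx":0,"wy":0,"wz":0,"claw":0},{"dx":0,"dy":0,"dz":0.6,"wx":0,"wy":0,"wz":0,"claw":0},{"dx":0,"dy":0,"dz":0.5,"wx":0,"wy":0,"wz":0,"claw":0},{"dx":0,"dy":0,"dz":0.5,"wx":0,"wy":0,"wz":0,"claw":0},{"dx":0,"dy":0,"dz":0,"wx":0,"wy":0,"wz":0,"claw":0}]'
python3 d.py .568 -.018 .049
```

```text
clock: 18.27
position: [0.5676, -0.0177, 0.0634]
tool_rot: [-3.141, -0.0, 1.865]
force: [1.4, 1.4, -1.6]
grip_width: 0.0307
finger_force: 29.7
t 18.27 pos [ 0.5676 -0.0177  0.0634] d_cm [-0.04  0.03  1.44] turn [-0. -0. -0.] q [-0.3   0.7   0.32  1.89 -0.36  0.62  0.54] F [ 1.4  1.4 -1.6] w 0.0307 29.686509585444583
```

```bash
python3 -m handwheel '[{"dx":0,"dy":0,"dz":0.4,"wx":0,"wy":0,"wz":0,"claw":0},{"dx":0,"dy":0,"dz":0.4,"wx":0,"wy":0,"wz":0,"claw":0},{"dx":0,"dy":0,"dz":0.4,"wx":0,"wy":0,"wz":0,"claw":0},{"dx":0,"dy":0,"dz":0.2,"wx":0,"wy":0,"wz":0,"claw":0},{"dx":0,"dy":0,"dz":0,"wx":0,"wy":0,"wz":0,"claw":0}]'
```

```text
clock: 18.9
position: [0.5677, -0.0177, 0.0497]
tool_rot: [-3.141, 0.0, 1.865]
force: [0.8, 0.3, -1.5]
grip_width: 0.0313
finger_force: 29.7
```

```bash
python3 -m handwheel '[{"dx":0,"dy":0,"dz":0.1,"wx":0,"wy":0,"wz":0,"claw":0},{"dx":0,"dy":0,"dz":0,"wx":0,"wy":0,"wz":0,"claw":60},{"dx":0,"dy":0,"dz":0,"wx":0,"wy":0,"wz":0,"claw":60},{"dx":0,"dy":0,"dz":0,"wx":0,"wy":0,"wz":0,"claw":60},{"dx":0,"dy":0,"dz":0,"wx":0,"wy":0,"wz":0,"claw":60},{"dx":0,"dy":0,"dz":-1,"wx":0,"wy":0,"wz":0,"claw":60},{"dx":0,"dy":0,"dz":-3,"wx":0,"wy":0,"wz":0,"claw":60},{"dx":0,"dy":0,"dz":-4,"wx":0,"wy":0,"wz":0,"claw":60}]'
python3 -m handwheel '[{"dx":0,"dy":0,"dz":-4,"wx":0,"wy":0,"wz":0,"claw":50},{"dx":0,"dy":0,"dz":-3,"wx":0,"wy":0,"wz":0,"claw":50},{"dx":0,"dy":0,"dz":0,"wx":0,"wy":0,"wz":0,"claw":50}]' >/dev/null
python3 - <<'E'
from h import *
f=optics.grab_frame("side"); print(f["fovy"])
for col,n,p in(('blue',(310,212),(.568,-.018)),('yellow',(298,202),(.5541,.0283))):
    b,s=blob(f,col,n,25); print(b,s,hullc(f,lid(*p,.008)))
b,s=blob(f,'orange',(287,180),25); print(b,s,least_squares(lambda q:hullc(f,bar(q[0],q[1],.294))-b,[.54,.08],diff_step=1e-4).x)
E
python3 d.py .539 .0783 .2
```

```text
clock: 19.9
position: [0.5672, -0.0178, 0.1298]
tool_rot: [-3.14, -0.0, 1.865]
force: [0.3, 0.1, 0.1]
grip_width: 0.0514
finger_force: 0.0
56.87609853748193
[309.95762712 211.33050847] [305 206  12  12 118] [310.15820123 211.7799171 ]
[298.01538462 201.96923077] [293 196  12  13 130] [298.05956707 202.57538346]
[286.39090909 179.40909091] [280 174  14  12 110] [0.53993331 0.07994891]
t 20.32 pos [ 0.568  -0.0177  0.1999] d_cm [ 1.002e+01  1.000e-02 -1.000e-02] turn [ 0.002  0.    -0.   ] q [-0.38  0.5   0.43  1.8  -0.26  0.89  0.46] F [-0.9  0.2 -0.2] w 0.0423 0.0
```

Both jars are seated (blue lid at (310,211.3), expected (310.2,211.8)) and the carrier has not moved. Take the handle.

```bash
python3 -m handwheel '[{"dx":3,"dy":0,"dz":0,"wx":0,"wy":0,"wz":0,"claw":50},{"dx":3,"dy":0,"dz":0,"wx":0,"wy":0,"wz":0,"claw":50},{"dx":3,"dy":0,"dz":0,"wx":0,"wy":0,"wz":0,"claw":50},{"dx":1,"dy":0,"dz":0,"wx":0,"wy":0,"wz":0,"claw":50},{"dx":0,"dy":0,"dz":2,"wx":0,"wy":0,"wz":0,"claw":50},{"dx":0,"dy":0,"dz":3,"wx":0,"wy":0,"wz":0,"claw":50},{"dx":0,"dy":0,"dz":0,"wx":0,"wy":0,"wz":0,"claw":50}]' >/dev/null
python3 d.py .539 .0783 .086
```

```text
t 21.2 pos [0.5376 0.077  0.1472] d_cm [0.08 0.19 6.12] turn [-0.004  0.    -0.001] q [-0.54  0.54  0.39  1.91 -0.29  0.75  0.31] F [-0.3 -0.6 -0.6] w 0.0426 0.0
```

```bash
python3 -m handwheel '[{"dx":0.1,"dy":0.1,"dz":1.5,"wx":0,"wy":0,"wz":0,"claw":50},{"dx":0,"dy":0,"dz":2,"wx":0,"wy":0,"wz":0,"claw":50},{"dx":0,"dy":0,"dz":1.5,"wx":0,"wy":0,"wz":0,"claw":50},{"dx":0,"dy":0,"dz":1.1,"wx":0,"wy":0,"wz":0,"claw":50},{"dx":0,"dy":0,"dz":0,"wx":0,"wy":0,"wz":0,"claw":50}]' >/dev/null
python3 d.py .539 .0783 .086
python3 -m handwheel '[{"dx":0,"dy":0,"dz":0,"wx":0,"wy":0,"wz":0,"claw":0},{"dx":0,"dy":0,"dz":0,"wx":0,"wy":0,"wz":0,"claw":0},{"dx":0,"dy":0,"dz":0,"wx":0,"wy":0,"wz":0,"claw":0},{"dx":0,"dy":0,"dz":0,"wx":0,"wy":0,"wz":0,"claw":0},{"dx":0,"dy":0,"dz":0,"wx":0,"wy":0,"wz":0,"claw":0}]' 80
python3 d.py .539 .0783 .086
```

```text
t 21.82 pos [0.5392 0.0791 0.0873] d_cm [-0.07 -0.04  0.13] turn [-0.001  0.    -0.   ] q [-0.5   0.63  0.34  1.94 -0.34  0.63  0.35] F [-1.   0.7  0.9] w 0.0427 0.0
clock: 22.45
position: [0.5392, 0.0791, 0.0884]
tool_rot: [3.142, -0.0, 1.865]
force: [-3.8, -1.2, 5.3]
grip_width: 0.0146
finger_force: 78.7
t 22.45 pos [0.5392 0.0791 0.0884] d_cm [-0.07 -0.05  0.24] turn [ 0. -0. -0.] q [-0.5   0.63  0.34  1.94 -0.34  0.63  0.35] F [-3.8 -1.2  5.3] w 0.0146 78.69032979011536
```

Gripped. Lift gently 10.5 cm.

```bash
python3 -m handwheel '[{"dx":0,"dy":0,"dz":-0.3,"wx":0,"wy":0,"wz":0,"claw":0},{"dx":0,"dy":0,"dz":-0.7,"wx":0,"wy":0,"wz":0,"claw":0},{"dx":0,"dy":0,"dz":-1,"wx":0,"wy":0,"wz":0,"claw":0},{"dx":0,"dy":0,"dz":-1,"wx":0,"wy":0,"wz":0,"claw":0},{"dx":0,"dy":0,"dz":-1,"wx":0,"wy":0,"wz":0,"claw":0},{"dx":0,"dy":0,"dz":-1,"wx":0,"wy":0,"wz":0,"claw":0},{"dx":0,"dy":0,"dz":-1,"wx":0,"wy":0,"wz":0,"claw":0},{"dx":0,"dy":0,"dz":-1,"wx":0,"wy":0,"wz":0,"claw":0}]' 
python3 -m handwheel '[{"dx":0,"dy":0,"dz":-1,"wx":0,"wy":0,"wz":0,"claw":0},{"dx":0,"dy":0,"dz":-1,"wx":0,"wy":0,"wz":0,"claw":0},{"dx":0,"dy":0,"dz":-1,"wx":0,"wy":0,"wz":0,"claw":0},{"dx":0,"dy":0,"dz":-0.5,"wx":0,"wy":0,"wz":0,"claw":0},{"dx":0,"dy":0,"dz":0,"wx":0,"wy":0,"wz":0,"claw":0},{"dx":0,"dy":0,"dz":0,"wx":0,"wy":0,"wz":0,"claw":0},{"dx":0,"dy":0,"dz":0,"wx":0,"wy":0,"wz":0,"claw":0},{"dx":0,"dy":0,"dz":0,"wx":0,"wy":0,"wz":0,"claw":0}]'
python3 - <<'E'
from h import *
f=optics.grab_frame("side"); cv2.imwrite("pics/end.png",cv2.resize(f["frame"][60:240,180:400],None,fx=3.3,fy=3.3))
E
```

```text
clock: 23.45
position: [0.5393, 0.0792, 0.1585]
tool_rot: [-3.142, -0.0, 1.865]
force: [1.3, -0.3, -5.7]
grip_width: 0.0144
finger_force: 78.2
clock: 24.45
position: [0.5393, 0.0792, 0.1926]
tool_rot: [-3.141, 0.0, 1.865]
force: [0.1, 0.2, -6.4]
grip_width: 0.0144
finger_force: 78.2
```

View pics/end.png

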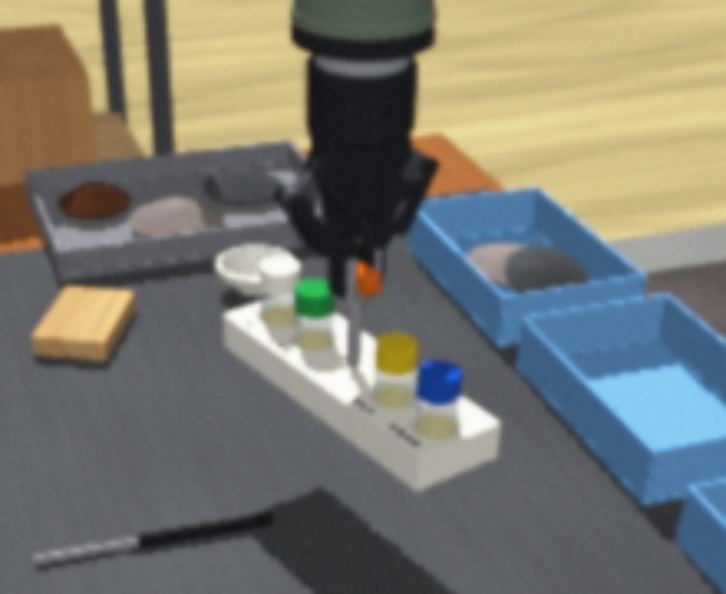

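The picture shows the carrier lifted and level, with all four jars seated (white (280,275), green (314,297), yellow (397,353), blue (439,382)) and the handle in the grip.

```bash
python3 -c "
from workcell import job_done
print(job_done())"
```

```text
the job is handed in; nothing more can be done
None
```

I handed the job in with the yellow jar in pocket 3, the blue jar in pocket 4, and the carrier held level by its T-handle about 10 cm up with all four jars seated; `job_done()` gave no verdict.

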